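Rock an angle gauge on a crowned timber offcut to its set tab and hold it

TASK

Pick up the angle gauge by its black grip, and set the middle of its foot down upright and level on the rounded crown of the timber offcut, square across the ridge. Then rock the gauge over on the crown, away from the lower knot at the crown's side, until its swinging pointer settles on the small set tab at the rim of the dial, and finish while still holding it there, still and with its foot pressed lightly on the wood, so that the line can be marked. Leave the other things on the worktop where they are.

Things in the scene. Friction and masses are not known exactly. Their poses are not given: they have to be found in the camera images.
- angle_gauge: Angle gauge (0.24 to 0.39 kg) standing on the worktop on its foot; this is the middle of the foot's underside. Its z points up from the foot, y along the foot, and the white dial faces -x (towards the robot at yaw 0). Aluminium foot 30 (x) x 120 (y) x 12 mm high, frame 14 mm thick and 107 mm high, black grip on top: 16 mm thick (x), 64 mm long (y), from 106 to 140 mm above the foot's underside. It starts upright with a yaw up to 0.4 rad either way.
- gauge_grip (a point): Centre of the black grip, 123 mm above the foot's underside; axes as the gauge.
- gauge_foot (a point): Middle of the foot's underside; axes as the gauge.
- pointer (a joint): Swing of the dark pendulum pointer on the dial (rad): 0 when it hangs along the middle of the dial (gauge level); positive towards the gauge's -y side. It hangs freely from a pivot 88 mm above the foot's underside, so when still it reads the tilt of the gauge with its -y end lowered (a turn by + that angle about the gauge's +x). After a move it swings at about 2 to 3 Hz and dies away within about 2 s.
- pointer_tip (a point): Tip of the pointer, 50 mm from its pivot.
- set_tab (a joint): Place of the small dark set tab on the dial's rim (rad), stiff, differs from start to start: the tab stands at 0.20 + this value from the dial's middle, towards the gauge's -y side. So the pointer is on the tab when joint pointer = 0.20 + joint set_tab.
- tab_point (a point): The point 50 mm from the pivot that the tab marks: the pointer's tip has to come here.
- offcut: Pale timber offcut fixed to the worktop, 80 (x) x 92 (y) mm, 52 mm high; this is the middle of its underside. The rounded crown runs along its x: a cylinder of 36 mm radius with its axis 16 mm above the worktop. A lower ridge (a knot), 44 mm high, runs beside it 30 mm towards +y; the -y side is clear. Yaw up to 0.4 rad either way.
- crown (a point): Middle of the top of the crown, 52 mm above the worktop; axes as the offcut. The gauge's x goes along the ridge (the offcut's x), its foot across it.
- tape: yellow tape measure, 65 x 81 mm, 34 high, lying on the worktop between the working places; its origin is the middle of its underside. A bystander, to be left where it is.
- apple_a: apple, 73 mm across, 60 high; its origin is the middle of its underside. A bystander, to be left where it is.
- apple_b: apple, 70 mm across, 54 high; its origin is the middle of its underside. A bystander, to be left where it is.
- cup: orange handled cup, 78 x 105 mm, 76 high; its origin is the middle of its underside. A bystander, to be left where it is.
- roll: roll of masking tape lying flat, 98 mm across, 25 high; its origin is the middle of its underside. A bystander, to be left where it is.
- butter: red butter dish with lid, 75 x 135 mm, 74 high; its origin is the middle of its underside. A bystander, to be left where it is.
There are look-alikes about, which are no part of the job. Leave any turquoise look-alike of the angle_gauge alone.

How it is judged (in metres and radians):
On the way, in this order (a step that is already met when the one before it is completed fails the run):
1. the gauge is held clear of the worktop (contact force between angle_gauge and the fingers above 1 N and height (world z) of gauge_foot above 0.02 m), for 0.1 s.
2. the held gauge stands level (within 0.14 rad) with its foot's middle on the crown (contact force between angle_gauge and the fingers above 1 N and contact force between angle_gauge and offcut between 0.4 and 25 N and distance between gauge_foot and crown below 0.03 m and angle between the y axis of gauge_foot and the y axis of crown, either way round below 0.55 rad and angle between the x axis of gauge_foot and the x axis of crown, either way round below 0.25 rad and height (world z) of gauge_foot above 0.035 m and angle between gauge_foot's own z axis and vertical below 0.14 rad), for 0.2 s.
3. the gauge is rocked over so that the pointer rests on the set tab, foot on the crown (contact force between angle_gauge and the fingers above 1 N and contact force between angle_gauge and offcut between 0.4 and 25 N and distance between gauge_foot and crown below 0.03 m and angle between the y axis of gauge_foot and the y axis of crown, either way round below 0.55 rad and angle between the x axis of gauge_foot and the x axis of crown, either way round below 0.25 rad and height (world z) of gauge_foot above 0.035 m and y of gauge_grip in the frame of crown below 0.01 m and distance between pointer_tip and tab_point below 0.004 m and angle between gauge_foot's own z axis and vertical between 0.14 and 0.5 rad and angle between gauge_foot's own x axis and vertical between 1.4 and 1.74 rad and velocity of joint pointer between -0.4 and 0.4 rad/s), for 0.5 s.
At the end, for the whole second after the job is handed in: Gauge held in the fingers, foot's middle within 30 mm of the crown's middle, square across it within 0.25 rad, touching it with 0.4 to 25 N, leaned 0.14 to 0.50 rad away from the knot (other way within 0.17), the still pointer's tip within 4 mm of the set tab's point (all of step 3); the arm keeps its last pose, push and grip.
It fails at once if a bystander is moved more than 30 mm (distance of any of tape, apple_a, apple_b, cup, roll, butter from where it was at the start of the episode above 0.03 m).
It also fails if it takes over 64 s, if anything falls off the work surface, if the arm or the gripper's body presses on something with over 40 N, if the wrist force passes 120 N, or if a joint passes its speed limit or range.

ROBOT

A 6-joint arm with a two-finger parallel gripper is mounted at the origin on a cart in front of the work surface, level with it; the furniture and walls round the work are solid. World frame = base frame: x ahead of the robot, y to its left, z up, the work surface at z = 0. Lengths are in mm, angles in degrees, forces in N, time in s.
With the tool pointing down it reaches from about 350 to 850 mm from the base axis. Payload 8.1 kg.
Tool frame: the origin (TCP) lies between the finger pads; the fingertips stand 25 mm ahead of it and the grasp point (between the pads) lies 6 mm ahead of it (r.tcp_to_tips is the distance from the TCP to the fingertips, in mm); z points along the fingers, y is the line along which they close (so a half turn about z gives the same grasp; the last joint's range is limited). The gripper opens to 85 mm and grips with 20 to 120 N. Pads are 22 mm wide; open, the fingers measure 114 mm over their backs; the gripper's body (76 mm by 85 mm) begins 54 mm behind the grasp point. The pads swing forward as they close: fully open they stand 13 mm farther back than shut.
Start: joints at [68.617, 7.471, 85.268, -0, 87.261, -4.893], TCP at [170.284, 575.333, 220.492] pointing down, gripper open.
Joint ranges: [-169.43, 169.43], [-51.17, 129.36], [1.28, 143.12], [-76.62, 256.62], [0, 156.53], [-152.29, 152.29]. Speed limits (degrees/s): [136.94, 136.94, 159.86, 180, 180, 180].

INTERFACE

Orientations are given as [roll, pitch, yaw] about the fixed x, y, z axes, in that order (R = Rz(yaw) Ry(pitch) Rx(roll)).
In Python, from bench import r gives the robot as it stands.
- The arm moves only by the tool apply_moves, never from a script. Its arguments are lists of equal length, an entry for each row: "angular": the turn, a rotation vector about the world's x, y, z in units of 8 degrees (1.0 is 8 degrees), a list of three; "travel": the shift along the world's x, y, z in units of 40 mm (1.0 is 40 mm), a list of three; "jaw": the opening, from 0 (shut) to 1 (fully open). A call has 1 to 20 rows; each row shifts and turns the commanded pose from where the row before left it; what a row does not reach is not made up. A row lasts 1/8 s, in which the tool goes at most 62.5 mm and 10.7 degrees, less where a joint would pass 70% of its speed; a pose out of reach is approached as far as the arm can. A call is refused whole if a number of a shift passes 1 or a number of a turn 1, either way. A call with a gripper value outside its range is refused whole. The fingers move at their own pace and stop on an object; "force" is the grip in N (left out, the last holds). Time passes only in rows, so rows that do not move let the fingers close. It gives the time, the measured TCP pose, the force, the opening and the grip force at its end, in the units of the state.
- r.sense(): the state, without advancing time (a new reading comes with each control period).
- r.snapshot(name): name is "scene" or "top" or "wrist"; returns a dict with "color" (480x640x3 uint8, red, green, blue), "fx", "fy", "cx", "cy" (pixels), "R" (3x3) and "t" (3): a world point X has camera coordinates R X + t; the wrist camera has in their place "mount" (4x4, takes a point from camera to tool coordinates, whose origin is the TCP and whose axes are the flange's). Camera axes: x right, y down, z forward; pixel columns grow to the right and rows downward; lengths in mm; the calibration is good to about 2 mm. A picture is of the moment at which its call begins: read the wrist's pose just before it. There is no depth.
- r.hand_in(): hands the job in; it is judged then, once.
The state is a dict: "time": time; "joint_pos": joint angles; "qd": joint speeds; "joint_efforts": joint torques, N m; "tool_pos": TCP position; "tcp_rot": TCP orientation; "ft_force": force on the tool from outside, world axes, zero at the start; "wrist_torque": the same for the moment, N m; "finger_gap": finger opening in mm; "grip_force": force on a finger pad.
Only numpy, scipy, OpenCV 4.12 (cv2) and the standard library are available. Lean on these libraries where they do the work, as an engineer would, in place of code of your own. Each camera call takes 0.05 s, during which the arm holds its last target. There are 200 camera calls.

## Working session

There is one attempt and no reset: what is moved stays moved. The work goes in short steps, Python scripts to look and compute and a tool call to move; the robot and the scene stay as the last step left them, time stands still between calls to the robot, and variables do not carry over. Pictures are saved under pics/ and viewed, at most 10 in all, crops included, and the job is handed in when it is done.

Besides the shell and the picture viewer there is one more tool, called after "Emit:" as a command line: name --argument value ..., lists and objects as JSON in quotes. apply_moves: Moves the arm, as the interface text tells. Its arguments: {"type":"object","properties":{"angular":{"type":"array"},"travel":{"type":"array"},"jaw":{"type":"array"},"force":{"type":"number"}},"required":["angular","travel","jaw"]}

```bash
ls; mkdir -p pics; cat > h.py <<'E'
import numpy as np,cv2
from bench import r
def snap(n,f):
    s=r.snapshot(n); cv2.imwrite('pics/'+f,cv2.cvtColor(s['color'],cv2.COLOR_RGB2BGR)); np.save('pics/'+f+'.npy',s,allow_pickle=True); return s
def load(f): return np.load('pics/'+f+'.npy',allow_pickle=True).item()
def at(s,u,v,z):
    R=np.array(s['R']);t=np.array(s['t']).ravel();d=R.T@np.array([(u-s['cx'])/s['fx'],(v-s['cy'])/s['fy'],1]);c=-R.T@t
    return c+d*(z-c[2])/d[2]
def proj(s,X):
    p=np.array(s['R'])@np.array(X)+np.array(s['t']).ravel(); return np.array([s['fx']*p[0]/p[2]+s['cx'],s['fy']*p[1]/p[2]+s['cy']])
E
python3 - <<'E'
from h import *
for n in('scene','top'):
    s=snap(n,n+'.png'); R=np.array(s['R']);print(n,s['fx'],-R.T@np.array(s['t']).ravel(),R[2])
print(r.sense())
E
```

```text
pics
scene 465.6961409360816 [ 122.71484343 -544.59299997  859.47334179] [ 0.41904421  0.48553473 -0.76724049]
top 491.55792133608367 [ 495.77429703  -68.11181236 1153.41082935] [ 0.06672102  0.02936461 -0.99733947]
{'time': 0.1, 'joint_pos': array([ 6.86182526e+01,  7.51103456e+00,  8.53242475e+01,  1.95336426e-03,
        8.72624260e+01, -4.89354737e+00]), 'qd': array([ 0.07576885, -0.10522016, -0.18118354,  0.04098   , -0.07982077,
       -0.00853972]), 'joint_efforts': array([ 1.73166114e-03, -5.70950675e+01, -5.01941192e+01, -3.58137856e-05,
        8.21266731e-03,  7.93932653e-07]), 'tool_pos': array([170.06950767, 574.84410268, 219.53513879]), 'tcp_rot': array([-1.79902815e+02, -1.02788127e-02,  1.63511696e+02]), 'ft_force': array([ 0.20157893, -0.11598693,  0.16430352]), 'wrist_torque': array([-0.00108682, -0.01584576, -0.01280789]), 'grip_force': 0.0, 'finger_gap': 85.29406172754062}
```

View pics/scene.png

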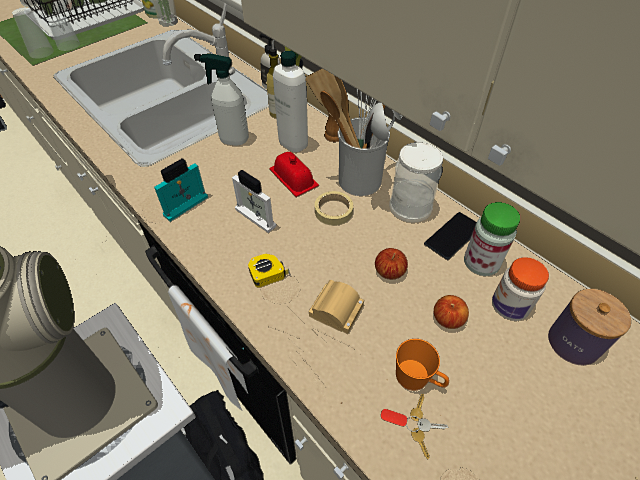

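View pics/top.png

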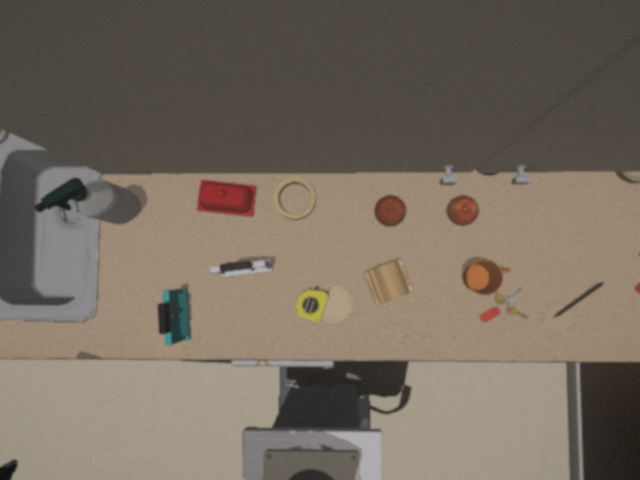

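The scene picture shows two gauge-like things: a white/aluminium one at scene (253,203), top (241,268), and a turquoise one at scene (180,192), top (175,316). The white one fits, because the turquoise one is the look-alike. The offcut is at scene (337,305), top (388,282), and the tape lies between them. I'll confirm the gauge and offcut in an enlarged crop.

```bash
python3 - <<'E'
from h import *
a=cv2.imread('pics/scene.png');b=cv2.imread('pics/top.png')
def c(i,u,v): return cv2.resize(i[v:v+60,u:u+80],(400,300),interpolation=cv2.INTER_CUBIC)
cv2.imwrite('pics/c.png',np.vstack([np.hstack([c(a,215,170),c(a,300,275)]),np.hstack([c(b,200,238),c(b,350,252)])]))
s=load('top.png');print([at(s,*p).round() for p in((241,267,123),(388,282,52),(312,304,34))])
s=load('scene.png');print([at(s,*p).round() for p in((250,182,123),(337,298,52))])
E
```

```text
[array([523., 143., 123.]), array([ 492., -172.,   52.]), array([441.,  -1.,  34.])]
[array([525., 152., 123.]), array([ 492., -179.,   52.])]
```

View pics/c.png

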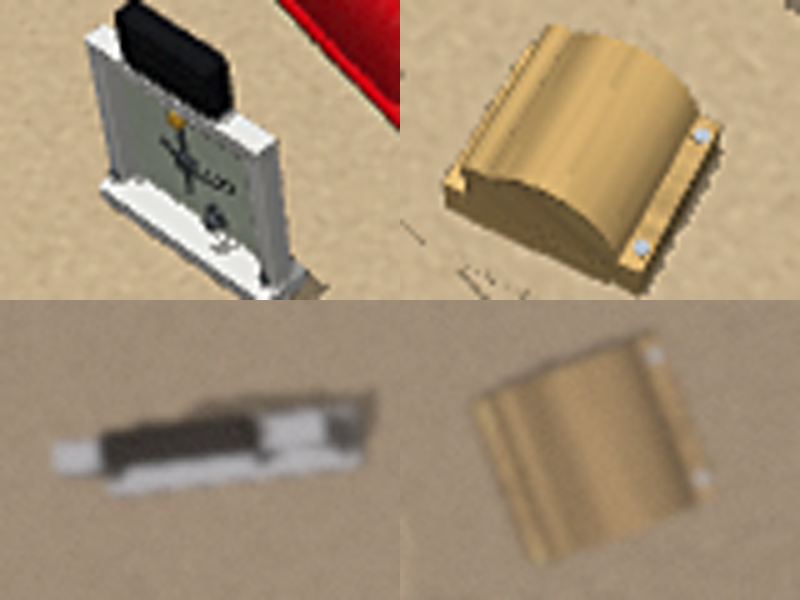

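The enlarged crop confirms it: white frame, black grip, dial facing -x. The offcut's knot is on its left (+y) side. Next I measure the yaws and plan the approach.

```bash
python3 - <<'E'
from h import *
s=load('top.png')
def m(u,v,o,z): return at(s,o[0]+u/5,o[1]+v/5,z)
G=(200,238);O=(350,252)
yaw=lambda a,b:np.degrees(np.arctan2(*(b-a)[[1,0]]))
a,b=m(108,192,G,8),m(362,162,G,8);print('foot front',a,b,np.linalg.norm(b-a),yaw(b,a)-90)
a,b=m(105,152,G,138),m(257,135,G,138);print('grip',(a+b)/2,np.linalg.norm(b-a),yaw(b,a)-90)
for p,q,z in (((655,55),(705,180),12),((715,190),(650,35),10),((540,260),(475,100),35),((540,260),(715,190),20),((475,100),(650,35),20)):
    a,b=m(*p,O,z),m(*q,O,z);print(a.round(1),b.round(1),np.linalg.norm(b-a).round(1),yaw(a,b).round(1))
c=r.snapshot('wrist');print(c['mount'],c['fx'],c['cx'],c['cy']);print(r.sense()['tcp_rot'])
E
```

```text
foot front [503.69958484 212.43539598   8.        ] [517.8857739   93.16233427   8.        ] 120.1137428023546 6.782824016443158
grip [522.95732161 150.41423729 138.        ] 63.80866554239972 6.409818189766057
[ 535.4 -389.2   12. ] [ 478.1 -410.9   12. ] 61.3 -159.3
[ 473.5 -415.9   10. ] [ 544.7 -387.7   10. ] 76.6 21.6
[ 442.5 -329.8   35. ] [ 514.2 -301.8   35. ] 77.0 21.3
[ 441.8 -333.3   20. ] [ 473.7 -412.9   20. ] 85.8 -68.1
[ 514.5 -304.9   20. ] [ 544.3 -384.9   20. ] 85.3 -69.6
[[ 3.77257994e-04 -9.49059179e-01 -3.15097656e-01  8.00415572e+01]
 [ 9.99999885e-01  4.51467827e-04 -1.62526548e-04  9.16340304e-01]
 [ 2.96503766e-04 -3.15097559e-01  9.49059240e-01 -1.52294155e+02]
 [ 0.00000000e+00  0.00000000e+00  0.00000000e+00  1.00000000e+00]] 409.1737087309603 323.7249965680152 239.2007351226495
[-1.79917200e+02 -7.83822356e-03  1.63509674e+02]
```

Emit:
apply_moves --angular '[[0,0,0],[0,0,-0.6],[0,0,-0.6],[0,0,-0.6],[0,0,-0.6],[0,0,-0.6],[0,0,-0.6],[0,0,-0.6],[0,0,-0.6],[0,0,-0.6],[0,0,-0.6],[0,0,-0.6],[0,0,-0.6],[0,0,-0.6],[0,0,-0.56],[0,0,0],[0,0,0]]' --travel '[[0,0,0.6],[0.63,-0.76,0],[0.63,-0.76,0],[0.63,-0.76,0],[0.63,-0.76,0],[0.63,-0.76,0],[0.63,-0.76,0],[0.63,-0.76,0],[0.63,-0.76,0],[0.63,-0.76,0],[0.63,-0.76,0],[0.63,-0.76,0],[0.63,-0.76,0],[0.63,-0.76,0],[0.63,-0.76,0],[0,0,0],[0,0,0]]' --jaw '[1,1,1,1,1,1,1,1,1,1,1,1,1,1,1,1,1]' --force 80

```text
time: 2.28
tool_pos: [522.7, 149.9, 244.1]
tcp_rot: [-179.9, -0.0, 96.6]
ft_force: [0.5, 0.4, 0.7]
finger_gap: 85.5
grip_force: 0.0
```

```bash
cat >> h.py <<'E'
from scipy.spatial.transform import Rotation as Ro
def wsnap(f):
    q=r.sense(); s=r.snapshot('wrist'); M=np.array(s['mount']); Rt=Ro.from_euler('xyz',q['tcp_rot'],degrees=True).as_matrix()
    Rwc=Rt@M[:3,:3]; tw=Rt@M[:3,3]+q['tool_pos']; s['R']=Rwc.T; s['t']=-Rwc.T@tw
    cv2.imwrite('pics/'+f,cv2.cvtColor(s['color'],cv2.COLOR_RGB2BGR)); np.save('pics/'+f+'.npy',s,allow_pickle=True); return s
E
python3 - <<'E'
from h import *
s=wsnap('w1.png');q=r.sense();print(q['tool_pos'],q['tcp_rot'],q['time'])
for z in (106,140): print(proj(s,[523,149,z]))
E
```

```text
[522.55262862 150.31860809 244.25626452] [-1.79964024e+02 -1.93261930e-02  9.66934411e+01] 2.325
[322.53836369 221.11914677]
[322.3656543  235.21205451]
```

View pics/w1.png

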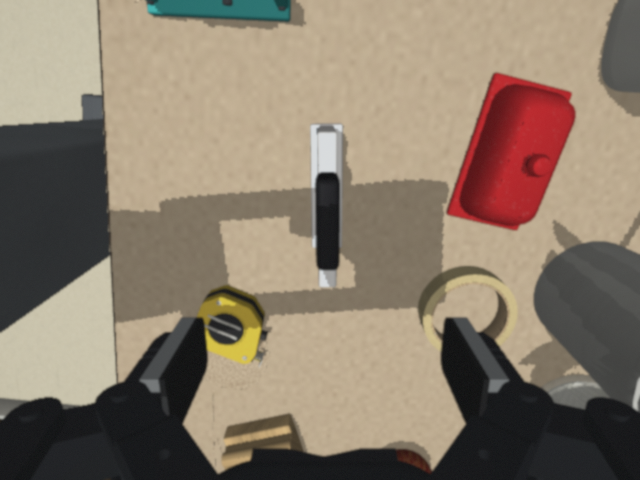

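The grip is centred at about (328,221), spanning rows 172–269, and aligned with the image vertical, so the tool yaw is right.

```bash
python3 - <<'E'
from h import *
s=load('w1.png')
for u,v,z in ((328,180,140),(328,269,140),(328,225,140),(327,128,0),(326,172,106)): print(at(s,u,v,z).round(1))
E
```

```text
[522.3 185.7 140. ]
[529.5 125.6 140. ]
[525.8 156.4 140. ]
[519.8 209.5   0. ]
[521.3 185.2 106. ]
```

Emit:
apply_moves --angular '[[0,0,0],[0,0,0],[0,0,0],[0,0,0],[0,0,0],[0,0,0],[0,0,0],[0,0,0],[0,0,0],[0,0,0],[0,0,0],[0,0,0]]' --travel '[[0.06,0.07,-0.6],[0,0,-0.6],[0,0,-0.6],[0,0,-0.5],[0,0,-0.53],[0,0,0],[0,0,0],[0,0,0],[0,0,0],[0,0,0],[0,0,0],[0,0,0]]' --jaw '[1,1,1,1,1,1,0,0,0,0,0,0]' --force 80

```text
time: 3.82
tool_pos: [525.5, 152.5, 131.3]
tcp_rot: [-180.0, -0.0, 96.6]
ft_force: [0.6, -0.2, -1.0]
finger_gap: -0.0
grip_force: 0.0
```

```bash
python3 - <<'E'
from h import *
s=snap('scene','s2.png');w=wsnap('w2.png');print(r.sense()['finger_gap'],r.sense()['tool_pos'])
a=cv2.imread('pics/s2.png');b=cv2.imread('pics/w2.png')
cv2.imwrite('pics/c2.png',np.hstack([cv2.resize(a[120:270,160:310],(400,400),interpolation=cv2.INTER_CUBIC),cv2.resize(b,(400,300))[:, :].copy() if 0 else cv2.copyMakeBorder(cv2.resize(b,(400,300)),0,100,0,0,0)]))
E
```

```text
-0.03282583684265541 [525.46596098 152.49957797 131.23849698]
```

View pics/c2.png

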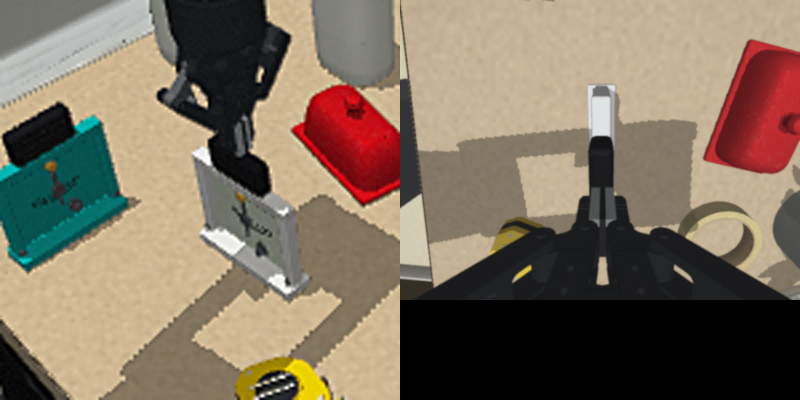

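The view is ambiguous: the jaw reads shut, yet the fingers are at the grip. I'll check the projections and an enlarged crop.

```bash
python3 - <<'E'
from h import *
s=load('s2.png');w=load('w2.png')
for z in (106,125,140,150): print(z,proj(s,[525.5,152.5,z]),proj(w,[525.5,152.5,z]))
a=cv2.imread('pics/s2.png');b=cv2.imread('pics/w2.png')
cv2.imwrite('pics/c3.png',np.hstack([cv2.resize(a[150:225,225:285],(400,500),interpolation=cv2.INTER_CUBIC),cv2.resize(b[180:480,200:440],(400,500),interpolation=cv2.INTER_CUBIC)]))
# alignment test: top-picture and current: gauge changed?
o=cv2.imread('pics/scene.png');d=cv2.absdiff(a,o)[185:230,232:275].max(2);print((d>40).mean())
E
```

```text
106 [251.10952626 187.2023097 ] [321.33482091 284.07942195]
125 [250.14934521 181.19304712] [321.1026295  302.58240629]
140 [249.37263944 176.33205878] [320.88277888 320.10197114]
150 [248.8453908  173.03228992] [320.71339046 333.60027995]
0.17984496124031008
```

View pics/c3.png

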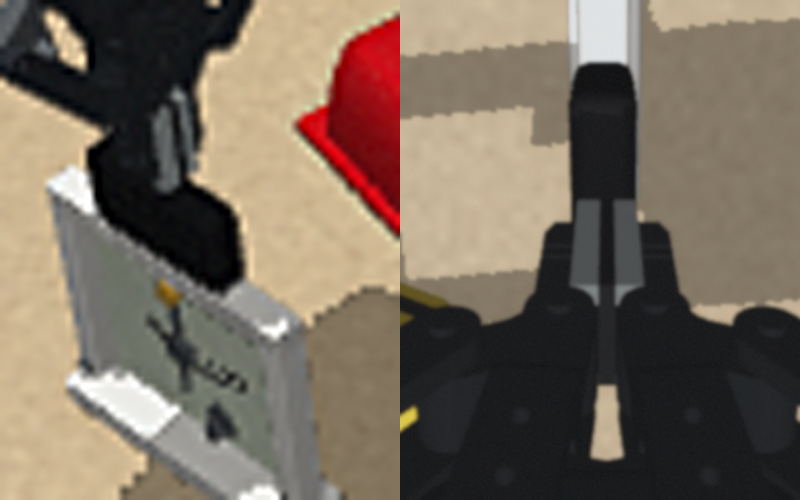

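```bash
python3 - <<'E'
from h import *
print(r.tcp_to_tips); q=r.sense(); print(q['tool_pos'],q['tcp_rot'],q['joint_pos'],q['finger_gap'],q['grip_force'],q['time'])
print([x for x in dir(r) if x[0]!='_'])
s=load('s2.png')
print(proj(s,[525.5,152.5,155]),proj(s,[523+8,212,12]))
E
```

```text
25.0
[525.46596098 152.49957797 131.23849698] [-1.79994558e+02  1.22773014e-03  9.66270484e+01] [ 1.08148630e+01  2.77014460e+00  9.97312340e+01 -8.47134918e-04
  7.75041382e+01  4.18799804e+00] -0.03282583684265541 0.0 3.925
['PlanningError', 'hand_in', 'sense', 'snapshot', 'tcp_to_tips']
[248.57887079 171.36428293] [243.30767053 200.91614058]
```

The pads appear just above the grip top (z≈140–147), so the fingers seem to reach about 35–40 mm less far than stated. The jaw and force readings agree, since the jaw is shut on nothing. Before lowering I'll cross-check against bystanders the wrist camera also sees.

```bash
python3 - <<'E'
from h import *
t=load('top.png');w=load('w1.png')
def hsvc(f,lo,hi):
    m=cv2.inRange(cv2.cvtColor(cv2.imread('pics/'+f),cv2.COLOR_BGR2HSV),lo,hi);n,l,st,c=cv2.connectedComponentsWithStats(m);i=1+st[1:,4].argmax();return st[i],c[i]
for nm,lo,hi,z in(('butter',(0,150,60),(5,255,255),35),('tape',(24,150,60),(34,255,255),20)):
    a,ca=hsvc('top.png',lo,hi);b,cb=hsvc('w1.png',lo,hi);print(nm,a,b,at(t,*ca,z),at(w,*cb,z))
# where is the tip of each finger in w1 (z by tool frame)
q=load('w1.png');M=np.array(q['mount'])
def tp(p):
    c=np.linalg.inv(M)@np.r_[p,1];return (q['fx']*c[0]/c[2]+q['cx'],q['fy']*c[1]/c[2]+q['cy'])
for z in(25,12,0,-15,-30): print(z,tp([11,42.5,z]),tp([0,42.5,z]),tp([11,0,z]))
E
```

```text
butter [ 198  181   58   35 1375] [448 193  96  36 144] [685.98862861 199.79896261  35.        ] [685.29311938 151.15328029  35.        ]
tape [298 291  27  28 269] [ 199  294   63   69 2151] [442.97530273  -1.33475887  20.        ] [4.46236352e+02 2.87186488e-01 2.00000000e+01]
25 (np.float64(412.49868371127474), np.float64(262.68899217756285)) (np.float64(410.903443575525), np.float64(284.297769369737)) (np.float64(321.1898278290738), np.float64(262.66975991533724))
12 (np.float64(418.6594941464187), np.float64(273.7246060675124)) (np.float64(416.83827987349537), np.float64(296.5910466442482)) (np.float64(321.025621903633), np.float64(273.7053112823271))
0 (np.float64(425.1557100480437), np.float64(285.3610183854658)) (np.float64(423.0803441288361), np.float64(309.52070852598547)) (np.float64(320.85247366414006), np.float64(285.34183588336117))
-15 (np.float64(434.6405574532087), np.float64(302.3508470566096)) (np.float64(432.16497944625263), np.float64(328.3384037896293)) (np.float64(320.5996624256958), np.float64(302.33215703355387))
-30 (np.float64(446.07875518078555), np.float64(322.83963421330895)) (np.float64(443.0747932740771), np.float64(350.9367299548528)) (np.float64(320.2947784333604), np.float64(322.82205683075927))
```

The wrist pose agrees with the tape. The open tips sit about 28 mm behind the TCP, where 12 mm ahead was stated, so the real fingers are about 40 mm short. I'll open, lower 40 mm and close.

Emit:
apply_moves --angular '[[0,0,0],[0,0,0],[0,0,0],[0,0,0],[0,0,0],[0,0,0],[0,0,0]]' --travel '[[0,0,0.5],[0,0,0],[0,0,0],[0,0,0],[0,0,0],[0,0,0],[0,0,-0.5]]' --jaw '[1,1,1,1,1,1,1]'

```text
time: 4.8
tool_pos: [527.0, 152.8, 132.3]
tcp_rot: [179.8, -0.0, 96.6]
ft_force: [0.5, -0.4, 0.0]
finger_gap: 85.5
grip_force: 0.0
```

Emit:
apply_moves --angular '[[0,0,0],[0,0,0],[0,0,0],[0,0,0],[0,0,0],[0,0,0],[0,0,0],[0,0,0],[0,0,0],[0,0,0],[0,0,0]]' --travel '[[0,0,-0.25],[0,0,-0.25],[0,0,-0.25],[0,0,-0.25],[0,0,0],[0,0,0],[0,0,0],[0,0,0],[0,0,0],[0,0,0],[0,0,0]]' --jaw '[1,1,1,1,1,0,0,0,0,0,0]' --force 80

```text
time: 6.18
tool_pos: [525.7, 152.6, 91.7]
tcp_rot: [180.0, -0.0, 96.6]
ft_force: [-1.6, -0.7, 3.7]
finger_gap: 15.2
grip_force: 78.8
```

Gripped: gap 15 mm, 79 N. Now I lift it and compute the offcut's position.

Emit:
apply_moves --angular '[[0,0,0],[0,0,0],[0,0,0],[0,0,0],[0,0,0],[0,0,0],[0,0,0]]' --travel '[[0,0,0.3],[0,0,0.5],[0,0,0.6],[0,0,0.6],[0,0,0.5],[0,0,0],[0,0,0]]' --jaw '[0,0,0,0,0,0,0]'

```text
time: 7.05
tool_pos: [525.1, 152.4, 190.5]
tcp_rot: [-179.9, 0.0, 96.6]
ft_force: [0.4, 0.1, -3.7]
finger_gap: 15.3
grip_force: 78.4
```

```bash
python3 - <<'E'
from h import *
from scipy.optimize import least_squares
q=r.sense();print(q['tool_pos'],q['ft_force'],q['finger_gap'],q['time'])
# offcut bottom corners estimates from both views
t=load('top.png');s=load('scene.png')
T=lambda u,v:(350+(u-400)/5,252+(v-300)/5)
S=lambda u,v:(300+(u-400)/5,275+v/5)
# z=0-ish corners seen in scene: left-front (445,205) , right-front (638,292), far right (720,~150)
for p in((447,208),(638,292),(717,155)): print('S0',at(s,*S(*p),0).round(1))
for p,z in(((540,562),25),((475,400),25),((650,335),8),((715,490),8)): print('T',at(t,*T(*p),z).round(1))
for p in((550,28),(467,182)): print('S knot edge',at(s,*S(*p),25).round(1))
for p in((702,135),(642,247)): print('S screw',at(s,*S(*p),12).round(1))
for p in((655,355),(705,478)): print('T screw',at(t,*T(*p),12).round(1))
E
```

```text
[525.05207348 152.44586523 190.53601911] [ 0.35458791  0.09362989 -3.67241708] 15.317112025880867 7.05
S0 [ 440.4 -150.4    0. ]
S0 [ 473.3 -232.6    0. ]
S0 [ 544.1 -207.8    0. ]
T [ 440.5 -151.3   25. ]
T [ 514.2 -122.    25. ]
T [ 544.7 -204.     8. ]
T [ 473.  -233.4    8. ]
S knot edge [ 523.2 -123.9   25. ]
S knot edge [ 445.4 -158.1   25. ]
S screw [ 540.4 -201.2   12. ]
S screw [ 483.9 -223.2   12. ]
T screw [ 535.3 -205.8   12. ]
T screw [ 478.6 -228.3   12. ]
```

Emit:
apply_moves --angular '[[0,0,0.15],[0,0,0.15],[0,0,0.15],[0,0,0.15],[0,0,0.15],[0,0,0.15],[0,0,0.15],[0,0,0.15],[0,0,0.15],[0,0,0.15],[0,0,0.15],[0,0,0.15],[0,0,0],[0,0,0],[0,0,0],[0,0,0],[0,0,0],[0,0,0],[0,0,0],[0,0,0]]' --travel '[[-0.067,-0.3,0],[-0.067,-0.6,0],[-0.067,-0.75,0],[-0.067,-0.8,0],[-0.067,-0.8,0],[-0.067,-0.8,0],[-0.067,-0.8,0],[-0.067,-0.8,0],[-0.067,-0.8,0],[-0.067,-0.8,0],[-0.067,-0.6,0],[-0.067,-0.41,0],[0,0,0],[0,0,0],[0,0,0],[0,0,0],[0,0,0],[0,0,0],[0,0,0],[0,0,0]]' --jaw '[0,0,0,0,0,0,0,0,0,0,0,0,0,0,0,0,0,0,0,0]'

```text
time: 9.55
tool_pos: [493.3, -177.9, 191.3]
tcp_rot: [180.0, 0.0, 111.0]
ft_force: [-0.0, 1.2, -2.7]
finger_gap: 14.8
grip_force: 78.2
```

```bash
python3 - <<'E'
from h import *
q=r.sense();print(q['tool_pos'],q['tcp_rot'],q['ft_force'],q['time'])
s=snap('scene','s3.png');snap('top','t3.png');wsnap('w3.png')
a=cv2.imread('pics/s3.png');b=cv2.imread('pics/t3.png')
u,v=proj(s,[493,-178,120]).astype(int);print(u,v)
cv2.imwrite('pics/c4.png',np.hstack([cv2.resize(a[v-50:v+70,u-48:u+48],(480,600),interpolation=cv2.INTER_CUBIC),cv2.copyMakeBorder(cv2.resize(cv2.imread('pics/w3.png'),(320,240)),0,360,0,0,0)])); print(u-48,v-50)
E
```

```text
[ 493.34618597 -177.88621885  191.32536224] [1.79997070e+02 2.72727233e-03 1.11027448e+02] [-0.01265535  1.20922659 -2.68889169] 9.55
338 278
290 228
```

View pics/c4.png

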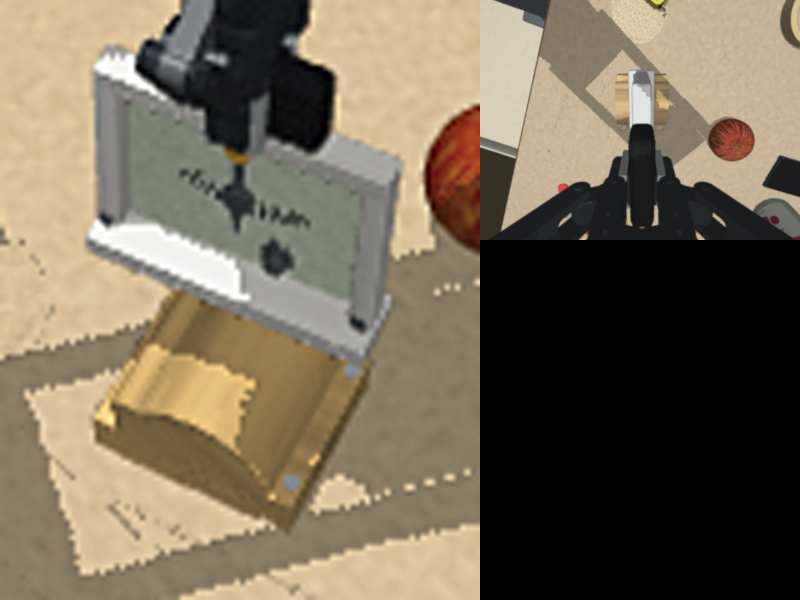

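The dial is visible: pivot at crop (238,155), pointer tip near (238,230), dark tab around (275,257). The gauge stands centred above the offcut. I measure the tab's angle in the dial plane.

```bash
python3 - <<'E'
from h import *
s=load('s3.png');O=np.array([493,-178,98.8]);Rg=Ro.from_euler('z',21,degrees=True).as_matrix()
R=np.array(s['R']);c=-R.T@np.array(s['t']).ravel()
def g(u,v,x=-9):
    u,v=290+u/5,228+v/5;d=R.T@np.array([(u-s['cx'])/s['fx'],(v-s['cy'])/s['fy'],1]);dl=Rg.T@d;cl=Rg.T@(c-O);return cl+dl*(x-cl[0])/dl[0]
P=g(238,155)
for n,p in dict(pivot=(238,155),hub=(238,200),tip=(237,232),tabapex=(265,243),tab=(277,257),tabtop=(272,238),tabend=(285,275),fl=(90,240),fr=(366,352)).items():
    q=g(*p, -15 if n[0]=='f' else -9);print(n,q.round(1),'ang',np.arctan2(-(q-P)[1],-(q-P)[2]).round(3),'r',np.hypot(*(q-P)[1:]).round(1))
    if n[0]!='f':
        th=np.arctan2(-q[1]-0,88-q[2]); print('   wrt nominal pivot',th.round(3))
# numbers by model: pixels for tab angles
for th in (0,.1,.2,.3,.4,.5):
    for rr in (50,58):
        X=O+Rg@np.array([-9,-rr*np.sin(th),88-rr*np.cos(th)]);p=proj(s,X);print(th,rr,((p-[290,228])*5).round())
im=cv2.imread('pics/s3.png')[260:300,325:360]
cv2.imwrite('pics/c5.png',cv2.resize(im,(700,800)[:2][::1] if 0 else (525,600),interpolation=cv2.INTER_CUBIC))
E
```

```text
pivot [-9.  -1.3 93.5] ang -3.142 r 0.0
   wrt nominal pivot 2.901
hub [-9.  -2.1 66.6] ang 0.029 r 26.8
   wrt nominal pivot 0.099
tip [-9.  -2.3 46.5] ang 0.02 r 47.0
   wrt nominal pivot 0.055
tabapex [ -9.  -13.9  46.9] ang 0.264 r 48.2
   wrt nominal pivot 0.327
tab [ -9.  -19.1  41.2] ang 0.328 r 55.2
   wrt nominal pivot 0.388
tabtop [ -9.  -16.6  51.8] ang 0.352 r 44.3
   wrt nominal pivot 0.431
tabend [ -9.  -22.9  31.8] ang 0.336 r 65.3
   wrt nominal pivot 0.387
fl [-15.   58.2   9.8] ang -0.618 r 102.6
fr [-15.  -60.3  13.4] ang 0.635 r 99.4
0 50 [231. 243.]
0 58 [230. 255.]
0.1 50 [243. 247.]
0.1 58 [244. 260.]
0.2 50 [255. 251.]
0.2 58 [258. 265.]
0.3 50 [266. 254.]
0.3 58 [271. 268.]
0.4 50 [278. 256.]
0.4 58 [285. 271.]
0.5 50 [289. 257.]
0.5 58 [297. 272.]
```

View pics/c5.png

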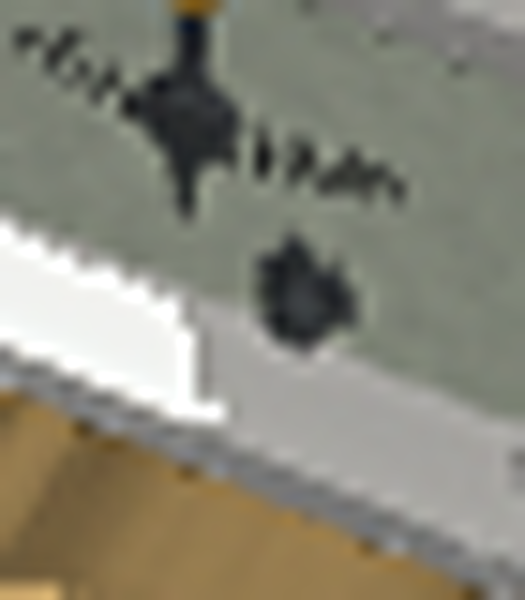

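The tab reads ≈0.33 rad (±0.04), which is inside the 0.14–0.5 window. Lowering onto the crown.

Emit:
apply_moves --angular '[[0,0,0],[0,0,0],[0,0,0],[0,0,0],[0,0,0],[0,0,0]]' --travel '[[0,0,-0.4],[0,0,-0.4],[0,0,-0.2],[0,0,-0.05],[0,0,0],[0,0,0]]' --jaw '[0,0,0,0,0,0]'

```text
time: 10.45
tool_pos: [493.8, -178.1, 150.0]
tcp_rot: [180.0, 0.1, 111.0]
ft_force: [-0.1, -0.0, -2.5]
finger_gap: 15.4
grip_force: 78.1
```

Emit:
apply_moves --angular '[[0,0,0],[0,0,0],[0,0,0],[0,0,0]]' --travel '[[0,0,-0.05],[0,0,0],[0,0,0],[0,0,0]]' --jaw '[0,0,0,0]'

```text
time: 10.95
tool_pos: [493.4, -177.9, 147.4]
tcp_rot: [180.0, 0.0, 111.0]
ft_force: [0.5, -0.8, -3.9]
finger_gap: 15.0
grip_force: 78.1
```

Emit:
apply_moves --angular '[[0,0,0],[0,0,0],[0,0,0],[0,0,0]]' --travel '[[0,0,-0.025],[0,0,0],[0,0,0],[0,0,0]]' --jaw '[0,0,0,0]'

```text
time: 11.45
tool_pos: [493.3, -177.9, 146.3]
tcp_rot: [180.0, 0.0, 111.0]
ft_force: [0.5, 1.0, -2.8]
finger_gap: 15.0
grip_force: 78.1
```

Emit:
apply_moves --angular '[[0,0,0],[0,0,0],[0,0,0]]' --travel '[[0,0,-0.04],[0,0,0],[0,0,0]]' --jaw '[0,0,0]'

```text
time: 11.82
tool_pos: [493.3, -177.9, 144.6]
tcp_rot: [-180.0, -0.0, 111.0]
ft_force: [-0.3, 0.5, -2.5]
finger_gap: 15.1
grip_force: 78.1
```

Emit:
apply_moves --angular '[[0,0,0],[0,0,0],[0,0,0]]' --travel '[[0,0,-0.02],[0,0,0],[0,0,0]]' --jaw '[0,0,0]'

```text
time: 12.2
tool_pos: [493.3, -177.9, 143.9]
tcp_rot: [-180.0, -0.0, 111.0]
ft_force: [-0.3, -0.1, -2.9]
finger_gap: 15.0
grip_force: 78.1
```

Emit:
apply_moves --angular '[[0,0,0],[0,0,0],[0,0,0]]' --travel '[[0,0,-0.015],[0,0,0],[0,0,0]]' --jaw '[0,0,0]'

```text
time: 12.58
tool_pos: [493.5, -178.0, 143.6]
tcp_rot: [180.0, 0.0, 111.0]
ft_force: [-0.7, 0.1, 1.5]
finger_gap: 14.7
grip_force: 78.7
```

Emit:
apply_moves --angular '[[0,0,0],[0,0,0],[0,0,0],[0,0,0]]' --travel '[[0,0,-0.007],[0,0,0],[0,0,0],[0,0,0]]' --jaw '[0,0,0,0]'

```text
time: 13.08
tool_pos: [493.6, -178.0, 143.6]
tcp_rot: [180.0, 0.0, 111.0]
ft_force: [-2.6, 0.5, 6.0]
finger_gap: 15.1
grip_force: 79.3
```

Contact is about 9 N and level. I now rock it 18.9° about the ridge with a slight unload, then press again.

Emit:
apply_moves --angular '[[0,0,0],[0.22,0.085,0],[0.22,0.085,0],[0.22,0.085,0],[0.22,0.085,0],[0.22,0.085,0],[0.22,0.085,0],[0.22,0.085,0],[0.22,0.085,0],[0.22,0.085,0],[0.22,0.085,0],[0,0,0],[0,0,0],[0,0,0]]' --travel '[[0,0,0.035],[0.027,-0.07,-0.002],[0.027,-0.07,-0.003],[0.027,-0.07,-0.004],[0.027,-0.07,-0.006],[0.027,-0.07,-0.007],[0.027,-0.07,-0.009],[0.027,-0.07,-0.01],[0.027,-0.07,-0.011],[0.027,-0.07,-0.012],[0.027,-0.07,-0.012],[0,0,0],[0,0,0],[0,0,0]]' --jaw '[0,0,0,0,0,0,0,0,0,0,0,0,0,0]'

```text
time: 14.82
tool_pos: [504.2, -205.6, 141.6]
tcp_rot: [-180.0, -18.8, 111.1]
ft_force: [1.0, -0.1, -3.6]
finger_gap: 15.0
grip_force: 78.2
```

Emit:
apply_moves --angular '[[0,0,0],[0,0,0],[0,0,0],[0,0,0],[0,0,0],[0,0,0],[0,0,0],[0,0,0],[0,0,0],[0,0,0]]' --travel '[[0,0,0],[0,0,0],[0,0,0],[0,0,0],[0,0,0],[0,0,0],[0,0,0],[0,0,0],[0,0,0],[0,0,0]]' --jaw '[0,0,0,0,0,0,0,0,0,0]'

```text
time: 16.08
tool_pos: [504.1, -205.9, 141.4]
tcp_rot: [-180.0, -18.9, 111.0]
ft_force: [0.1, 0.0, -2.7]
finger_gap: 15.1
grip_force: 78.2
```

```bash
python3 - <<'E'
from h import *
q=r.sense();print(q['tool_pos'],q['ft_force'],q['time'])
Rt=Ro.from_euler('xyz',q['tcp_rot'],degrees=True).as_matrix();print('tool z',Rt[:,2],'tilt',np.degrees(np.arccos(-Rt[2,2])))
s=snap('scene','s4.png');a=cv2.imread('pics/s4.png')
cv2.imwrite('pics/c6.png',np.hstack([cv2.resize(a[265:325,315:365],(500,600),interpolation=cv2.INTER_CUBIC),cv2.copyMakeBorder(cv2.resize(a[230:350,280:400],(300,300),interpolation=cv2.INTER_CUBIC),0,300,0,0,0)]))
E
```

```text
[ 504.12638777 -205.87905482  141.3641433 ] [ 1.29963499e-01  1.34351876e-03 -2.65019045e+00] 16.075
tool z [-0.1165432   0.30165535 -0.94626726] tilt 18.867797812288206
```

View pics/c6.png

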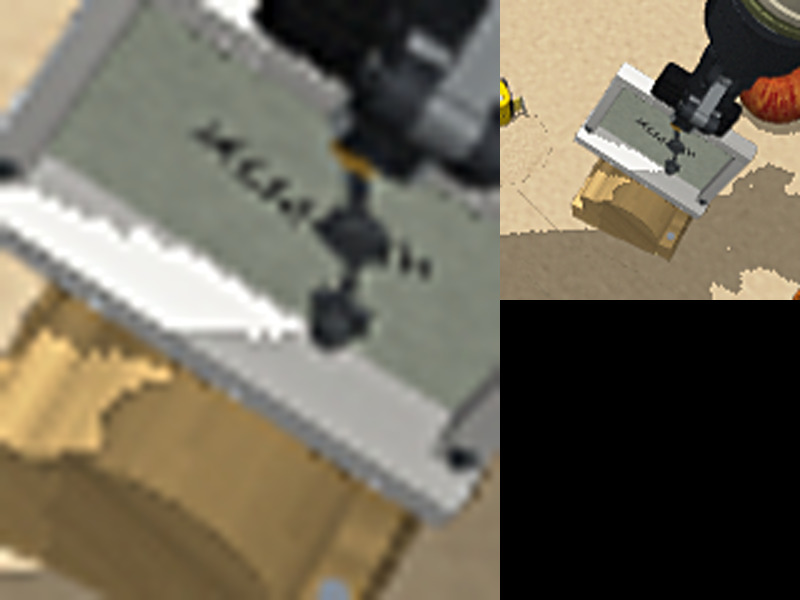

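The pointer ends at about crop (346,290), just over the tab at (337,318): on it, perhaps 1.5 mm past. I ease back about 0.8° and press.

Emit:
apply_moves --angular '[[-0.094,-0.036,0],[0,0,0],[0,0,0],[0,0,0]]' --travel '[[-0.011,0.03,-0.01],[0,0,0],[0,0,0],[0,0,0]]' --jaw '[0,0,0,0]'

```text
time: 16.62
tool_pos: [503.7, -204.7, 141.0]
tcp_rot: [-180.0, -18.1, 111.0]
ft_force: [-1.1, 0.9, -2.5]
finger_gap: 14.6
grip_force: 78.2
```

Emit:
apply_moves --angular '[[0,0,0],[0,0,0],[0,0,0],[0,0,0]]' --travel '[[0,0,-0.01],[0,0,0],[0,0,0],[0,0,0]]' --jaw '[0,0,0,0]'

```text
time: 17.12
tool_pos: [503.7, -204.7, 140.6]
tcp_rot: [-180.0, -18.1, 111.0]
ft_force: [0.3, 0.1, -2.8]
finger_gap: 14.8
grip_force: 78.3
```

Emit:
apply_moves --angular '[[0,0,0],[0,0,0],[0,0,0],[0,0,0]]' --travel '[[0,0,-0.007],[0,0,0],[0,0,0],[0,0,0]]' --jaw '[0,0,0,0]'

```text
time: 17.62
tool_pos: [503.8, -204.8, 140.5]
tcp_rot: [-180.0, -18.0, 111.0]
ft_force: [-0.3, -0.3, 0.6]
finger_gap: 15.1
grip_force: 78.8
```

Contact begins. A little more push, then I let the pointer settle.

Emit:
apply_moves --angular '[[0,0,0],[0,0,0],[0,0,0],[0,0,0]]' --travel '[[0,0,-0.007],[0,0,0],[0,0,0],[0,0,0]]' --jaw '[0,0,0,0]'

```text
time: 18.12
tool_pos: [503.8, -204.9, 140.5]
tcp_rot: [-180.0, -18.0, 111.0]
ft_force: [-0.7, -0.7, 6.3]
finger_gap: 15.3
grip_force: 79.3
```

Emit:
apply_moves --angular '[[0,0,0],[0,0,0],[0,0,0],[0,0,0],[0,0,0],[0,0,0],[0,0,0],[0,0,0],[0,0,0],[0,0,0],[0,0,0],[0,0,0],[0,0,0],[0,0,0],[0,0,0],[0,0,0],[0,0,0],[0,0,0],[0,0,0],[0,0,0]]' --travel '[[0,0,0],[0,0,0],[0,0,0],[0,0,0],[0,0,0],[0,0,0],[0,0,0],[0,0,0],[0,0,0],[0,0,0],[0,0,0],[0,0,0],[0,0,0],[0,0,0],[0,0,0],[0,0,0],[0,0,0],[0,0,0],[0,0,0],[0,0,0]]' --jaw '[0,0,0,0,0,0,0,0,0,0,0,0,0,0,0,0,0,0,0,0]'

```text
time: 20.62
tool_pos: [503.9, -204.8, 140.5]
tcp_rot: [-180.0, -18.0, 111.0]
ft_force: [-1.8, -1.7, 5.8]
finger_gap: 15.2
grip_force: 79.3
```

```bash
python3 - <<'E'
from h import *
q=r.sense();print(q['tool_pos'],q['ft_force'],q['wrist_torque'],q['time'])
s=snap('scene','s5.png');a=cv2.imread('pics/s5.png')
cv2.imwrite('pics/c7.png',cv2.resize(a[265:325,315:365],(500,600),interpolation=cv2.INTER_CUBIC))
E
```

```text
[ 503.85371675 -204.83294189  140.48504263] [-1.8149334  -1.70987617  5.81415831] [-0.008261    0.32291489  0.05426505] 20.625
```

View pics/c7.png

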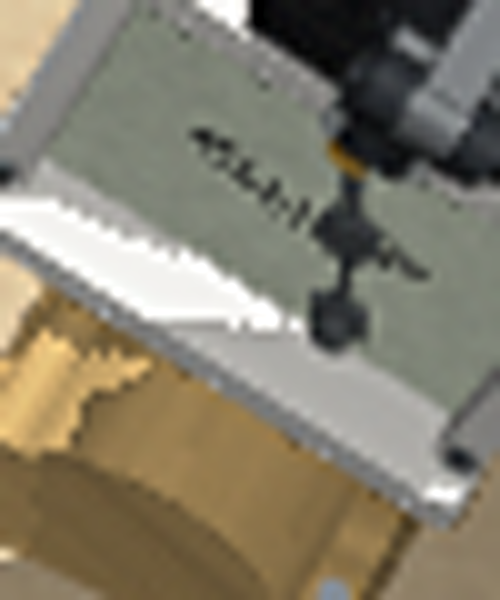

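The pointer line runs from the pivot (350,155) through the hub (347,230) to the tab at (337,318). That is within about 1 mm of the tab, still, with about 8.5 N on the wood. Handing in.

```bash
python3 -c "
from bench import r
print(r.hand_in())"
```

```text
the job is handed in; nothing more can be done
None
```

I handed the job in with the gauge held still on the crown, leaned about 18° away from the knot and pressed on the wood with roughly 8.5 N; in the last picture its pointer was about 1 mm from the set tab, and no verdict was returned.

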